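# Charge the shaver case: square it to the stops, set the timer lever

### The arm

A 6-joint arm with a two-finger parallel gripper is mounted at the origin on the work surface. World frame = base frame: x ahead of the robot, y to its left, z up, the work surface at z = 0. Lengths are in m, angles in rad, forces in N, time in s.
With the tool pointing down it reaches from about 0.15 to 0.775 m from the base axis. Payload 6.1 kg.
Tool frame: the origin (TCP) lies between the finger pads; the fingertips stand 19 mm ahead of it and the grasp point (between the pads) is the TCP (manip.tip_extent is the distance from the TCP to the fingertips, in m); z points along the fingers, y is the line along which they close (so a half turn about z gives the same grasp; the last joint's range is limited). The gripper opens to 85 mm and grips with 20 to 120 N. Pads are 22 mm wide; open, the fingers measure 114 mm over their backs; the gripper's body (76 mm by 85 mm) begins 54 mm behind the grasp point. The pads swing forward as they close: fully open they stand 13 mm farther back than shut.
Start: joints at [1.286, 0.126, -0.04, 1.405, 0, 1.571], TCP at [0.148, 0.504, 0.25] pointing down, gripper open.
Joint ranges: [-2.72, 2.72], [-0.95, 1.95], [-1.27, 1.35], [-1.78, 2.02], [-1.46, 1.47], [-3.14, 3.14]. Speed limits (rad/s): [2.39, 2.39, 3.01, 3.14, 3.14, 3.14].

### API

Orientations are given as [roll, pitch, yaw] about the fixed x, y, z axes, in that order (R = Rz(yaw) Ry(pitch) Rx(roll)).
In Python, from workcell import readout, snapshot, camera_params, manip gives the robot as it stands.
- The arm moves only by the shell command python3 -m jog 'ROWS' [FORCE]. ROWS is JSON, a list of rows, each a list of 7 numbers: the shift along the tool's x, y, z as a fraction of full scale, then the turn, a rotation vector about the tool's x, y, z as a fraction of full scale, then the opening, from 0 (shut) to 1 (fully open). In form: [[dx, dy, dz, wx, wy, wz, gripper], ...]. A call has 1 to 12 rows; each row is the pose to reach, as a shift and turn from the pose commanded when the call began, along the tool's axes at that moment, turning the shorter way round; what a row does not reach only later rows make up. Full scale, the value 1, is 30 cm for a shift and pi rad for a turn. A row lasts 1/8 s, in which the tool goes at most 62.5 mm and 10.7 degrees, less where a joint would pass 70% of its speed; a pose out of reach is approached as far as the arm can. A call with a number of a shift or a turn outside -1 to 1 is refused whole. A call with a gripper value outside its range is refused whole. The fingers move at their own pace and stop on an object; FORCE is the grip in N (left out, the last holds). Time passes only in rows, so rows that repeat a pose let the fingers close. It gives the time, the measured TCP pose, the force, the opening and the grip force at its end, in the units of the state.
- readout.read_state(): the state, without advancing time (a new reading comes with each control period).
- snapshot(name): name is "side" or "top"; returns (picture, depth): 400x640x3 uint8, blue, green, red; 400x640 float32, m along the optical axis (not along the pixel's ray), 0 where there is no reading.
- camera_params(name): a dict with "fov_y" (degrees; the focal length in pixels is half the picture's height over the tangent of half this angle, whatever the lens; pixels are square), "cx", "cy" (the principal point, pixels), "cam_to_world" (4x4, takes a point from camera to world coordinates). Camera axes: x right, y down, z forward; pixel columns grow to the right and rows downward; lengths in m; the calibration is good to about 2 mm. A picture is of the moment at which its call begins. camera_params takes no time and is no camera call.
- manip.hand_in(): hands the job in; it is judged then, once.
The state is a dict: "time_s": time; "q": joint angles; "dq": joint speeds; "effort": joint torques, N m; "position": TCP position; "eef_rot": TCP orientation; "ft_force": force on the tool from outside, world axes, zero at the start; "torque": the same for the moment, N m; "opening": opening from 0.0 (shut) to 1.0 (fully open); "finger_force": force on a finger pad.
Only numpy, scipy, OpenCV 4.12 (cv2) and the standard library are available. Lean on these libraries where they do the work, as an engineer would, in place of code of your own. Each camera call takes 0.05 s, during which the arm holds its last target. There are 200 camera calls.

### The job

Put the shaver case on charge: slide the black case across the grey charging tray until it sits flat and square against both of the tray's raised stops. Then swing the timer's metal lever round until it points straight at the small black marker tab on the dial, and leave it there. Don't shift the tab or the toiletries standing around.

Things in the scene. Friction and masses are not known exactly. Their poses are not given: they have to be found in the camera images.
- station: Low charging station fixed to the counter. Origin on the counter; x points to its rear (away from the robot), y to its left, z up. Footprint x -100 to +70 mm, y -200 to +197. Tray: grey floor 12 mm above the counter, x -100 to +60, y -200 to 0, open at front and -y end. White timer pod with dial: y 15 to 197, top at 30 mm.
- corner (a point): Inner corner where the tray's two white stops meet, on the tray floor (station x +60, y 0, z +12 mm); axes as the station's. The rear stop runs from here along -y (face at station x +60, 10 mm thick), the side stop along -x (face at y 0, 15 mm thick). Both rise to 37 mm above the counter.
- pivot (a point): Point on the vertical turning axis of lever and tab, on the pod's top: station x +30, y +105, z +30 mm; axes as the station's.
- case: Black shaver case with steel trim lying on the tray: 60 mm (its x) by 105 mm (its y) by 38 mm tall, about 0.25 kg, slides freely. Origin at the centre of its underside. Starts off both stops, skewed up to 0.3 rad. Home, with its long side along the rear stop, its origin is at station x +30, y -52.5, z +12 mm.
- lever (a joint): Angle (rad) of the timer lever, 0 to 2.0, growing counter-clockwise seen from above. At 1.0 it points straight to the station's front (-x); at 0 to the front and +y side, at 2.0 to the front and the tray. Stays where it is left; about 2 N at the knob moves it. It points at the tab when lever equals tab.
- lever_knob (a point): Top centre of the lever's upright steel knob: 14 mm diameter, 62 mm from the pivot axis, top 85 mm above the counter. x axis points outwards along the lever. The lever's flat bar is 12 mm wide, its top 44 mm above the counter, and ends 74 mm from the axis; above it the knob is free all round.
- tab (a joint): Angle (rad) of the marker tab, with the zero and sense of lever. It is the setting wanted and is already set.
- tab_top (a point): Top of the small black marker tab on the pod: 14 mm square foot with a 4 mm thick fin, 78 to 92 mm from the pivot axis (this point at 85), its top 44 mm above the counter. x axis points outwards from the pivot.
- tumbler: Open plastic tooth tumbler, 72 mm across the rim, 90 mm tall. Bystander; origin at the centre of its underside, on the counter.
- jar: Round cream jar, 70 mm diameter, 65 mm tall. Bystander; origin at the centre of its underside, on the counter.
- shampoo: Short shampoo bottle, 56 mm diameter, 105 mm tall. Bystander; origin at the centre of its underside, on the counter.
- tin: Small flat round metal tin, 38 mm diameter, 18 mm tall. Bystander; origin at the centre of its underside, on the counter.
- razor: Plastic wet razor lying flat, 114 mm long (x), head 40 mm wide at +x, 12 mm tall. Bystander; origin on its underside, 44 mm from the head's end, on the counter.
- soapdish: Ceramic soap dish 85 x 115 mm with a bar of soap, 27 mm tall. Bystander; origin at the centre of its underside, on the counter.
- brushbox: Slim toothbrush travel box lying flat, 22 x 190 mm (long along its y), 20 mm tall. Bystander; origin at the centre of its underside, on the counter.
Not all that is in view belongs to the job. Leave any pink or yellow look-alike of the case alone.

How it is judged:
On the way, in this order (a step that is already met when the one before it is completed fails the run):
1. the case sits flat on the tray, square against both stops (x of case in the frame of station above 0.027 m and y of case in the frame of station above -0.0555 m and z of case in the frame of station below 0.018 m and angle between the x axis of case and the x axis of station, either way round below 0.04 rad and angle between case's own z axis and vertical below 0.05 rad and linear speed of case below 0.02 m/s), for 0.2 s.
2. with the case still there, the lever points at the tab (x of case in the frame of station above 0.027 m and y of case in the frame of station above -0.0555 m and z of case in the frame of station below 0.018 m and angle between the x axis of case and the x axis of station, either way round below 0.04 rad and angle between case's own z axis and vertical below 0.05 rad and angle between the x axis of lever_knob and the x axis of tab_top, either way round below 0.1 rad and velocity of joint lever between -0.05 and 0.05 rad/s), for 0.2 s.
At the end, for the whole second after the job is handed in: The case lies flat on the tray against both stops (its origin within 3 mm of touching each, turned less than 0.04 rad), at rest, and the lever is at rest pointing at the tab within 0.10 rad (all of step 2 and linear speed of case below 0.02 m/s).
It fails at once if the marker tab is shifted by more than 6 mm (distance of tab_top from where it was at the start of the episode above 0.006 m).
It fails at once if any of the toiletries (tumbler, jar, shampoo, tin, razor, soap dish, toothbrush box) is shifted by more than 30 mm (distance of any of tumbler, jar, shampoo, tin, razor, soapdish, brushbox from where it was at the start of the episode above 0.03 m).
It also fails if it takes over 54 s, if anything falls off the work surface, if the arm or the gripper's body presses on something with over 40 N, if the wrist force passes 120 N, or if a joint passes its speed limit or range.

## Working session

There is one attempt and no reset: what is moved stays moved. The work goes in short steps, Python scripts to look and compute and a shell command to move; the robot and the scene stay as the last step left them, time stands still between calls to the robot, and variables do not carry over. Pictures are saved under pics/ and viewed, at most 10 in all, crops included, and the job is handed in when it is done.

```bash
mkdir -p pics; ls
cat > h.py <<'E'
import numpy as np,cv2
from workcell import readout,snapshot,camera_params,manip
def grab(n):
    p,d=snapshot(n); np.savez('%s.npz'%n,p=p,d=d); return p,d
def load(n):
    z=np.load('%s.npz'%n); return z['p'],z['d']
def cam(n):
    c=camera_params(n); return 200/np.tan(np.radians(c['fov_y'])/2),c['cx'],c['cy'],np.array(c['cam_to_world'])
def world(n,d):
    f,cx,cy,T=cam(n); v,u=np.mgrid[:400,:640]
    P=np.stack([(u-cx)/f*d,(v-cy)/f*d,d,np.ones_like(d)],-1)
    return (P@T.T)[...,:3]
def ray(n,uv,z):
    f,cx,cy,T=cam(n); uv=np.atleast_2d(uv).astype(float)
    D=np.c_[(uv[:,0]-cx)/f,(uv[:,1]-cy)/f,np.ones(len(uv))]@T[:3,:3].T
    return T[:3,3]+D*((z-T[2,3])/D[:,2])[:,None]
def proj(n,P):
    f,cx,cy,T=cam(n); Q=(np.atleast_2d(P)-T[:3,3])@T[:3,:3]
    return np.c_[Q[:,0]/Q[:,2]*f+cx,Q[:,1]/Q[:,2]*f+cy]
E
python3 - <<'E'
from h import *
for n in('top','side'):
    p,d=grab(n); cv2.imwrite('pics/%s0.png'%n,p); print(n,camera_params(n))
s=readout.read_state();print(s['position'],s['eef_rot'],s['time_s'])
E
```

```text
pics
top {'fov_y': 54.67533755744043, 'cx': 317.81498927463144, 'cy': 202.31610325993458, 'cam_to_world': array([[ 0.01819466, -0.99878081,  0.04588949,  0.49916176],
       [-0.99980198, -0.01854488, -0.00721763, -0.01797639],
       [ 0.00805984, -0.04574908, -0.99892045,  1.04872471],
       [ 0.        ,  0.        ,  0.        ,  1.        ]])}
side {'fov_y': 47.08918182426495, 'cx': 321.31315132384424, 'cy': 204.97585570009275, 'cam_to_world': array([[-0.94299988, -0.24561686,  0.22455197,  0.32116421],
       [-0.33253099,  0.66865668, -0.66507246,  0.70199644],
       [ 0.01320483, -0.70183374, -0.71221839,  0.87501945],
       [ 0.        ,  0.        ,  0.        ,  1.        ]])}
[0.14742352 0.50349864 0.24960059] [-3.14011665e+00 -9.72523712e-06  2.85675456e+00] 0.1
```

View pics/top0.png

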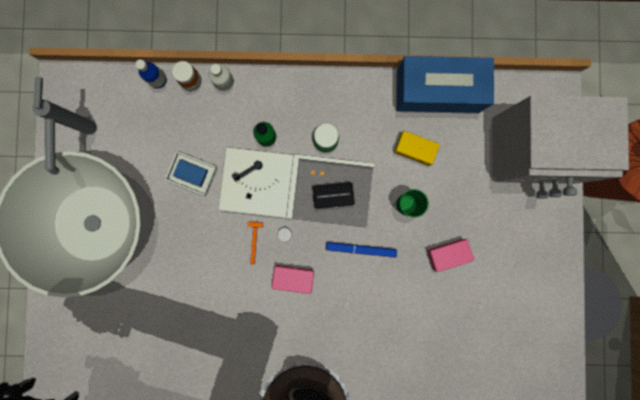

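View pics/side0.png

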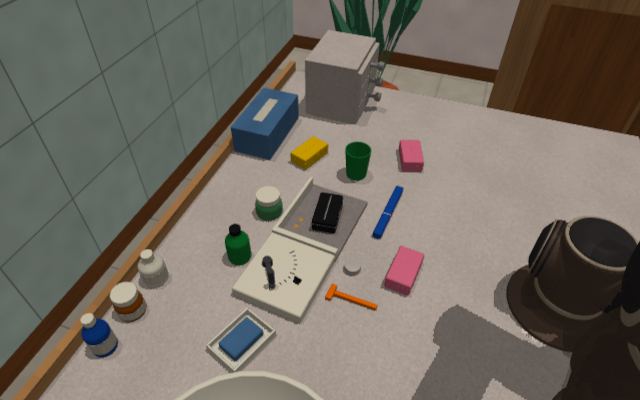

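The top view shows the tray at about (333,192), the case at (333,195) and the pod at (258,183). The lever pivot is near (258,165), its knob near (237,178), and the tab at (249,196). The tumbler, brush box, tin and razor stand in front of and to the right of the station.

Run:
```python
from h import *
def nm(P): return np.round(P,4).tolist()
for n in('top','side'):
    p,d=load(n); W=world(n,d); X,Y,Z=W[...,0],W[...,1],W[...,2]
    hsv=cv2.cvtColor(p,cv2.COLOR_BGR2HSV); S,V=hsv[...,1].astype(int),hsv[...,2].astype(int)
    roi=(X>.35)&(X<.68)&(Y>-.2)&(Y<.28)
    def rects(m,z,name,amin,k=3):
        m=m.astype(np.uint8)
        c,_=cv2.findContours(m,cv2.RETR_EXTERNAL,cv2.CHAIN_APPROX_NONE)
        for q in sorted([q for q in c if cv2.contourArea(q)>amin],key=cv2.contourArea)[::-1][:k]:
            uv=q[:,0,:]; P=ray(n,uv,z)[:,:2]
            r=cv2.minAreaRect((P*1000).astype(np.float32)); 
            print(n,name,'px',uv.mean(0).round(1),'rect mm',np.round(r[0],1),np.round(r[1],1),round(r[2],2))
    pod=roi&(Z>.02)&(Z<.05)&(V>130)&(S<60)
    print('pod z',np.median(Z[pod]),pod.sum())
    rects(pod,.03,'pod',300)
    blk=roi&(V<60)
    rects(blk,.05,'black',4,8)
    print('black z pct'); 
    tr=roi&(abs(Z-.012)<.006)&(V<135)&(V>70)&(S<40); rects(tr,.012,'tray',200)
p,d=load('top'); c=cv2.resize(p[135:235,205:390],None,fx=4,fy=4,interpolation=cv2.INTER_CUBIC); cv2.imwrite('pics/c1.png',c)
```

```text
pod z 0.029686371876534112 4793
top pod px [286.7 175. ] rect mm [586.9  33.9] [394.6 170.7] 84.53
top black px [332.6 194.8] rect mm [564.7 -64. ] [ 61.4 105.3] 6.81
top black px [247.1 170.8] rect mm [624.2 159.7] [17.5 77.4] 28.97
top black px [248.5 195.5] rect mm [559.3 154.1] [7.3 7.3] 46.2
black z pct
top tray px [332.1 193. ] rect mm [572.8 -63.6] [199.4 161.1] 84.57
pod z 0.03300697343730313 5384
side pod px [284.8 273.7] rect mm [596.  139.3] [181.8 169.8] 84.53
side pod px [300.4 222.4] rect mm [580.1 -66.1] [219.2 171.3] 84.6
side black px [327.1 212.8] rect mm [559.6 -49.8] [ 63.6 134.1] 6.95
side black px [269.1 272. ] rect mm [620.2 165.1] [20.6 84.5] 36.45
side black px [296.2 280. ] rect mm [556.8 166.2] [12.1 17. ] 71.87
black z pct
side tray px [326.2 220.2] rect mm [573.1 -54.7] [221.6 166.2] 84.43
```

View pics/c1.png

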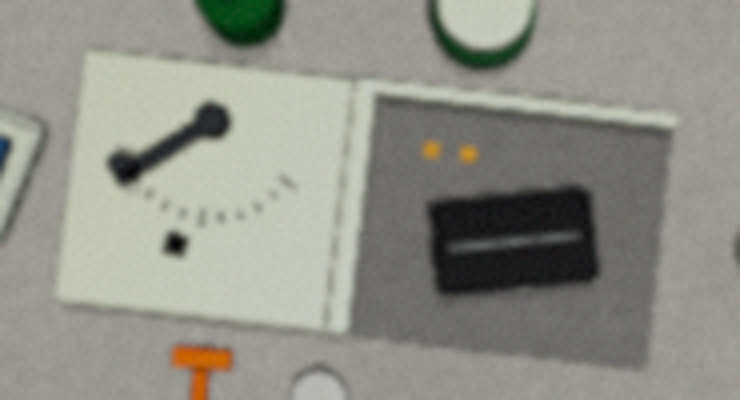

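Station, case and tab agree across both views and with the given sizes:

| Item | Position (mm, world unless noted) | Angle |
|---|---|---|
| Station origin | (602, 34) | yaw -0.0955 rad |
| Case | (-28, -101), station frame | yaw 0.21 rad relative to station |
| Tab | radius 85 from pivot | about 0.86 rad |
| Lever | – | about 0.05 rad |

Next I'll move over in two calls, turning the fingers along the station's y.

```bash
python3 -m jog '[[-0.823,-0.74,0,0,0,0.6,0.9],[-0.823,-0.74,0,0,0,0.6,0.9],[-0.823,-0.74,0,0,0,0.6,0.9],[-0.823,-0.74,0,0,0,0.6,0.9],[-0.823,-0.74,0,0,0,0.6,0.9],[-0.823,-0.74,0,0,0,0.6,0.9],[-0.823,-0.74,0,0,0,0.6,0.9],[-0.823,-0.74,0,0,0,0.6,0.9],[-0.823,-0.74,0,0,0,0.6,0.9],[-0.823,-0.74,0,0,0,0.6,0.9],[-0.823,-0.74,0,0,0,0.6,0.9],[-0.823,-0.74,0,0,0,0.6,0.9]]'
cat >> h.py <<'E'
from scipy.spatial.transform import Rotation as Ro
O=np.array([.6018,.0338]); YAW=-.0955
def S2W(x,y): c,s=np.cos(YAW),np.sin(YAW); return O+np.array([c*x-s*y,s*x+c*y])/1000
def W2S(p): c,s=np.cos(YAW),np.sin(YAW); d=(np.array(p[:2])-O)*1000; return np.array([c*d[0]+s*d[1],-s*d[0]+c*d[1]])
def goto(x,y,z,yaw=YAW):
    "row values to station x,y (mm), world z (m), tool yaw"
    s=readout.read_state(); R=Ro.from_euler('xyz',s['eef_rot'])
    d=np.r_[S2W(x,y),z]-s['position']; t=(R.inv()*Ro.from_euler('xyz',[np.pi,0,yaw])).as_rotvec()
    print('at',W2S(s['position']).round(1),np.round(s['position'],4),np.round(s['eef_rot'],3),'t',s['time_s'],'f',np.round(s['ft_force'],1),'open',round(s['opening'],3))
    print('row',np.round(R.inv().apply(d)/.3,4),np.round(t/np.pi,4))
E
python3 -c "
from h import *
goto(-98,-104,.15)"
```

```text
time_s: 1.6
position: [0.322, 0.2214, 0.2501]
eef_rot: [-3.141, 0.0, 0.975]
ft_force: [0.3, 0.3, 0.0]
opening: 0.898
finger_force: 0.0
at [-296.4  160. ] [0.322  0.2214 0.2501] [-3.141  0.     0.975] t 1.6 f [0.3 0.3 0. ] open 0.898
row [-0.4546  1.0027  0.3338] [0.000e+00 1.000e-04 3.407e-01]
```

```bash
python3 -m jog '[[-0.455,1.0,0.25,0,0,0.3405,0.9],[-0.455,1.0,0.25,0,0,0.3405,0.9],[-0.455,1.0,0.25,0,0,0.3405,0.9],[-0.455,1.0,0.25,0,0,0.3405,0.9],[-0.455,1.0,0.25,0,0,0.3405,0.9],[-0.455,1.0,0.25,0,0,0.3405,0.9],[-0.455,1.0,0.25,0,0,0.3405,0.9],[-0.455,1.0,0.25,0,0,0.3405,0.9],[-0.455,1.0,0.25,0,0,0.3405,0.9]]'
python3 -c "
from h import *
goto(-98,-104,.036)
p,d=grab('side');cv2.imwrite('pics/s1.png',cv2.resize(p[100:350,180:480],None,fx=2.4,fy=2.4))"
```

```text
time_s: 2.72
position: [0.4926, -0.0594, 0.1758]
eef_rot: [-3.141, -0.001, -0.095]
ft_force: [0.4, -0.6, -0.1]
opening: 0.902
finger_force: 0.0
at [ -99.8 -103.2] [ 0.4926 -0.0594  0.1758] [-3.141e+00 -1.000e-03 -9.500e-02] t 2.725 f [ 0.4 -0.6 -0.1] open 0.902
row [0.0057 0.0026 0.4661] [-0.0001 -0.0002  0.0002]
```

View pics/s1.png

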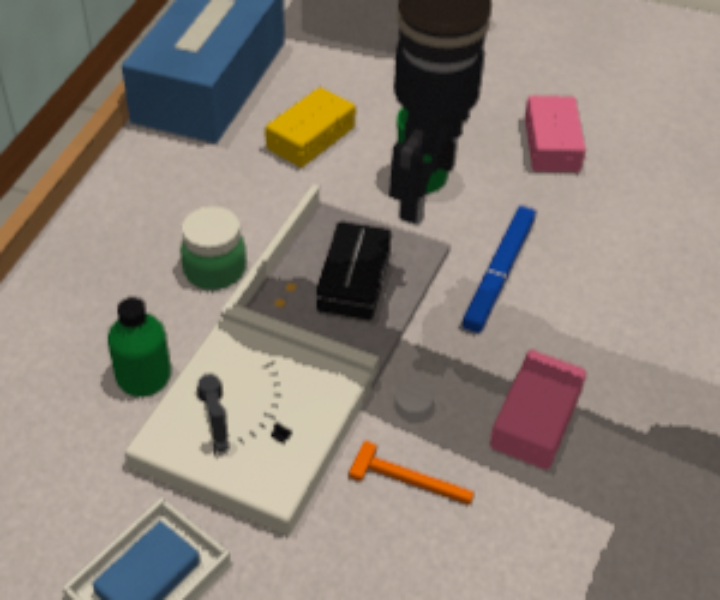

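The gripper is above the front of the tray with its path clear of the brush box and tin. Descending, then pushing slowly towards the rear stop.

```bash
python3 -m jog '[[0,0,0.2,0,0,0,0.9],[0,0,0.4,0,0,0,0.9],[0,0,0.466,0,0,0,0.9],[0,0,0.466,0,0,0,0.9],[0.04,0,0.466,0,0,0,0.9],[0.08,0,0.466,0,0,0,0.9],[0.12,0,0.466,0,0,0,0.9],[0.16,0,0.466,0,0,0,0.9],[0.19,0,0.466,0,0,0,0.9],[0.22,0,0.466,0,0,0,0.9],[0.25,0,0.466,0,0,0,0.9],[0.25,0,0.466,0,0,0,0.9]]'
python3 - <<'E'
from h import *
goto(-12,-104,.036)
p,d=grab('top'); W=world('top',d);cv2.imwrite('pics/t1.png',cv2.resize(p[135:235,205:390],None,fx=4,fy=4,interpolation=cv2.INTER_CUBIC))
E
```

```text
time_s: 4.28
position: [0.5686, -0.0679, 0.0355]
eef_rot: [3.142, -0.001, -0.098]
ft_force: [-0.6, 0.1, 0.3]
opening: 0.898
finger_force: 0.0
at [ -23.3 -104.4] [ 0.5686 -0.0679  0.0355] [ 3.142e+00 -1.000e-03 -9.800e-02] t 4.275 f [-0.6  0.1  0.3] open 0.898
row [ 0.0378 -0.0015 -0.0017] [ 0.     -0.0003 -0.0008]
```

View pics/t1.png

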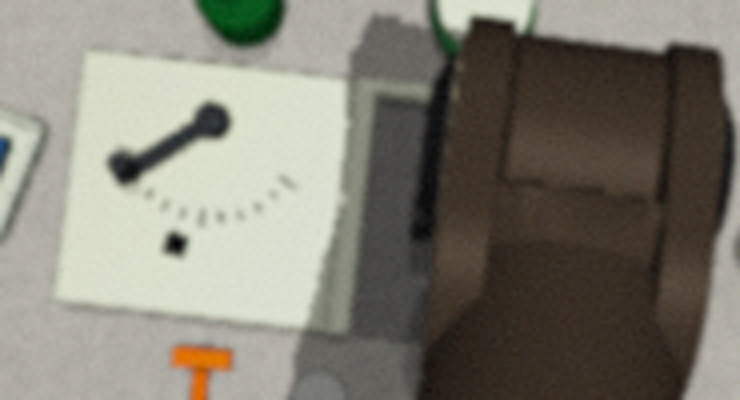

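The arm hides the case in the top view, so I'll push on in small steps until the force rises.

```bash
python3 -m jog '[[0.015,0,0,0,0,0,0.9],[0.03,0,0,0,0,0,0.9],[0.04,0,0,0,0,0,0.9],[0.045,0,0,0,0,0,0.9],[0.045,0,0,0,0,0,0.9]]'; python3 -c "
from h import *
goto(-11,-104,.036)"
```

```text
time_s: 4.95
position: [0.5804, -0.0691, 0.0354]
eef_rot: [3.142, 0.001, -0.098]
ft_force: [-4.0, 0.2, 1.2]
opening: 0.898
finger_force: 2.0
at [ -11.4 -104.4] [ 0.5804 -0.0691  0.0354] [ 3.142e+00  1.000e-03 -9.800e-02] t 4.95 f [-4.   0.2  1.2] open 0.898
row [ 0.0015 -0.0015 -0.002 ] [ 0.      0.0004 -0.0007]
```

```bash
python3 -m jog '[[0.005,0,0,0,0,0,0.9],[0.01,0,0,0,0,0,0.9],[0.01,0,0,0,0,0,0.9]]'; python3 -c "
from h import *
goto(-11,-104,.036)"
```

```text
time_s: 5.32
position: [0.5805, -0.0691, 0.0354]
eef_rot: [3.142, 0.006, -0.097]
ft_force: [-15.1, 2.2, 9.1]
opening: 0.9
finger_force: 7.4
at [ -11.3 -104.5] [ 0.5805 -0.0691  0.0354] [ 3.142  0.006 -0.097] t 5.325 f [-15.1   2.2   9.1] open 0.9
row [ 0.0011 -0.0016 -0.0021] [ 0.      0.0019 -0.0006]
```

The case is hard against the rear stop. Backing off, rising and going round to its -y end, with the gripper closing on the way.

```bash
python3 -m jog '[[-0.08,0,0,0,0,0,0.9],[-0.1,0,-0.15,0,0,0,0.9],[-0.1,0,-0.35,0,0,0,0.5],[0,0.2,-0.38,0,0,0,0],[0.137,0.32,-0.38,0,0,0,0],[0.137,0.32,-0.38,0,0,0,0],[0.137,0.32,-0.38,0,0,0,0]]'
python3 - <<'E'
from h import *
p,d=load('top')
for n,uv,z in(('tumbler rim',(413,200),.09),('jar',(326,135),.065)): print(n,W2S(ray('top',uv,z)[0]).round(0))
goto(30,-200,.046)
for n in('top','side'):
    p,d=grab(n); W=world(n,d); V=p.max(2)
    X=(W[...,:2]-O)*1000;c,s=np.cos(YAW),np.sin(YAW); sx=c*X[...,0]+s*X[...,1]; sy=-s*X[...,0]+c*X[...,1]
    m=((abs(W[...,2]-.05)<.006)&(sx>-60)&(sx<75)&(sy<5)&(sy>-200)&(V<110)).astype(np.uint8)
    cs,_=cv2.findContours(m,cv2.RETR_EXTERNAL,cv2.CHAIN_APPROX_NONE)
    q=max(cs,key=cv2.contourArea); P=np.array([W2S(a) for a in ray(n,q[:,0],.05)],np.float32)
    print(n,cv2.contourArea(q),cv2.minAreaRect(P),P.min(0),P.max(0))
a,_=load('side')
cv2.imwrite('pics/t2.png',np.vstack([cv2.resize(load('top')[0][135:235,205:405],None,fx=3,fy=3),cv2.resize(a[120:320,200:500],(600,300))]))
E
```

```text
time_s: 6.2
position: [0.6155, -0.169, 0.1491]
eef_rot: [-3.141, 0.0, -0.098]
ft_force: [-0.0, 0.5, -0.2]
opening: 0.001
finger_force: 0.0
tumbler rim [ -20. -299.]
jar [123. -65.]
at [  33.  -200.6] [ 0.6155 -0.169   0.1491] [-3.141  0.    -0.098] t 6.2 f [-0.   0.5 -0.2] open 0.001
row [-0.0097 -0.0018  0.3435] [-0.0001  0.0001 -0.0009]
top 853.5 ((29.135238647460938, -105.24986267089844), (104.28451538085938, 59.86029052734375), 89.95455932617188) [  -0.81399703 -157.39172   ] [ 59.049507 -53.105976]
side 694.5 ((27.603660583496094, -104.897216796875), (63.1671028137207, 112.74909973144531), 0.0019241550471633673) [  -3.9795096 -161.27135  ] [ 59.188797 -48.523052]
```

View pics/t2.png

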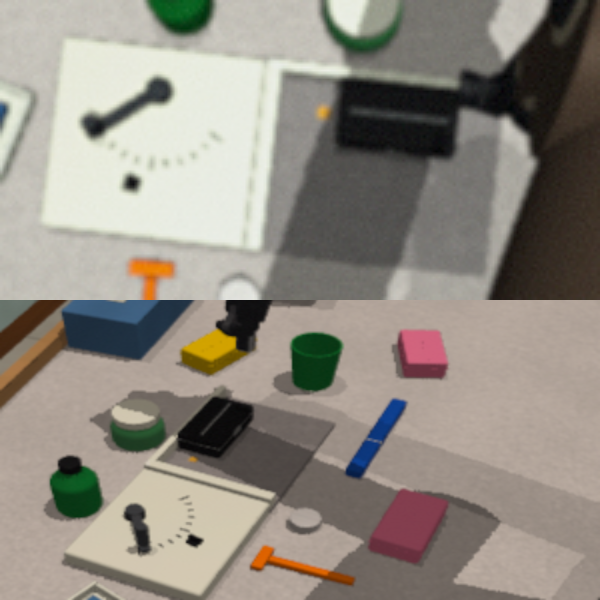

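The case is square against the rear stop, with its centre at station (29.5, -105) and its end at y -157. Lowering the closed fingers at y -200 and pushing in +y.

```bash
python3 -m jog '[[-0.007,0,0.2,0,0,0,0],[-0.007,0,0.343,0,0,0,0],[-0.007,0,0.343,0,0,0,0],[-0.007,-0.05,0.343,0,0,0,0],[-0.007,-0.09,0.343,0,0,0,0],[-0.007,-0.12,0.343,0,0,0,0],[-0.007,-0.15,0.343,0,0,0,0],[-0.007,-0.18,0.343,0,0,0,0],[-0.007,-0.21,0.343,0,0,0,0],[-0.007,-0.235,0.343,0,0,0,0],[-0.007,-0.25,0.343,0,0,0,0],[-0.007,-0.25,0.343,0,0,0,0]]'; python3 -c "
from h import *
goto(30,-120,.046)"
```

```text
time_s: 7.8
position: [0.6206, -0.0934, 0.0463]
eef_rot: [-3.141, 0.001, -0.097]
ft_force: [-0.1, 0.8, -0.0]
opening: 0.004
finger_force: 0.0
at [  30.8 -124.8] [ 0.6206 -0.0934  0.0463] [-3.141e+00  1.000e-03 -9.700e-02] t 7.8 f [-0.1  0.8 -0. ] open 0.004
row [-0.0028 -0.0161  0.0011] [-0.0003  0.0002 -0.0006]
```

```bash
python3 -m jog '[[0,-0.008,0,0,0,0,0],[0,-0.016,0,0,0,0,0],[0,-0.02,0,0,0,0,0],[0,-0.024,0,0,0,0,0],[0,-0.024,0,0,0,0,0]]'; python3 -c "
from h import *
goto(30,-120,.046)"
```

```text
time_s: 8.43
position: [0.621, -0.0877, 0.0464]
eef_rot: [3.14, 0.001, -0.098]
ft_force: [-0.8, -5.1, 0.2]
opening: -0.0
finger_force: 2.4
at [  30.7 -119.1] [ 0.621  -0.0877  0.0464] [ 3.14e+00  1.00e-03 -9.80e-02] t 8.425 f [-0.8 -5.1  0.2] open -0.0
row [-0.0023  0.0029  0.0015] [ 0.0005  0.0002 -0.0009]
```

Contact with the side stop. A little more pressure, then retreat and look.

```bash
python3 -m jog '[[0,-0.008,0,0,0,0,0],[0,-0.008,0,0,0,0,0],[0,0.05,0,0,0,0,0],[0,0.15,-0.1,0,0,0,0],[0,0.22,-0.3,0,0,0,0],[0,0.22,-0.35,0,0,0,0],[0,0.22,-0.35,0,0,0,0]]'
cat > look.py <<'E'
from h import *
import sys
for n in('top','side'):
    p,d=grab(n); W=world(n,d); V=p.max(2)
    X=(W[...,:2]-O)*1000;c,s=np.cos(YAW),np.sin(YAW); sx=c*X[...,0]+s*X[...,1]; sy=-s*X[...,0]+c*X[...,1]
    m=((abs(W[...,2]-.05)<.006)&(sx>-60)&(sx<75)&(sy<5)&(sy>-200)&(V<110)).astype(np.uint8)
    cs,_=cv2.findContours(m,cv2.RETR_EXTERNAL,cv2.CHAIN_APPROX_NONE)
    q=max(cs,key=cv2.contourArea); P=np.array([W2S(a) for a in ray(n,q[:,0],.05)],np.float32)
    print(n,cv2.minAreaRect(P),P.min(0),P.max(0))
    # lever / tab
    m=((sx>-80)&(sx<75)&(sy>30)&(sy<190)&(V<90)).astype(np.uint8)
    cs,_=cv2.findContours(m,cv2.RETR_EXTERNAL,cv2.CHAIN_APPROX_NONE)
    for q in cs:
        if cv2.contourArea(q)<4: continue
        M=cv2.moments(q); uv=(M['m10']/M['m00'],M['m01']/M['m00']); z=.04
        w=W2S(ray(n,uv,.042)[0])-[30,105]; print(n,'blob',np.round(uv,1),cv2.contourArea(q),'rel pivot',w.round(1),'r',np.hypot(*w).round(1),'lever-angle',round(1+np.arctan2(-w[1],-w[0]),3), 'zmax',np.percentile(W[...,2][m>0],98).round(3))
goto(30,-120,.046)
E
python3 look.py
python3 - <<'E'
from h import *
# predicted knob-top pixels for some angles, both views
for n in('top','side'):
    for a in(0,.1,.2):
        print(n,a,[proj(n,np.r_[S2W(30-r*np.cos(a-1),105-r*np.sin(a-1)),z]).round(1)[0].tolist() for r,z in((62,.085),(0,.044))])
p=np.hstack([cv2.resize(load('top')[0][145:215,215:295],None,fx=5,fy=5),cv2.resize(load('side')[0][245:315,230:310],None,fx=5,fy=5)])
cv2.imwrite('pics/l.png',p)
E
```

```text
time_s: 9.3
position: [0.6159, -0.1529, 0.153]
eef_rot: [-3.141, -0.003, -0.098]
ft_force: [-0.5, 0.3, -0.9]
opening: 0.001
finger_force: 0.0
top ((27.414073944091797, -53.22282791137695), (59.86326599121094, 102.242919921875), 0.20700041949748993) [  -2.535305 -104.400215] [57.474617  -2.0570967]
top blob [248.4 195.6] 7.5 rel pivot [-83.6  12.3] r 84.5 lever-angle 0.854 zmax 0.086
top blob [247.7 170.5] 100.0 rel pivot [-18.6  22.3] r 29.0 lever-angle 0.125 zmax 0.086
side ((26.078275680541992, -51.477535247802734), (62.777618408203125, 111.74579620361328), 0.37954822182655334) [  -5.2874465 -107.48497  ] [57.647068   4.4575133]
side blob [296.5 280.1] 29.5 rel pivot [-85.7  17.5] r 87.5 lever-angle 0.799 zmax 0.089
side blob [268.8 270.7] 187.5 rel pivot [-18.5  21.3] r 28.3 lever-angle 0.144 zmax 0.089
at [  30.4 -183.8] [ 0.6145 -0.1521  0.1501] [-3.141e+00  2.000e-03 -9.700e-02] t 9.4 f [-0.5 -0.9 -1.6] open -0.001
row [-0.001  -0.2125  0.3473] [-0.0003  0.0005 -0.0006]
top 0 [[232.1, 172.8], [256.9, 164.3]]
top 0.1 [[233.2, 174.9], [256.9, 164.3]]
top 0.2 [[234.6, 177.0], [256.9, 164.3]]
side 0 [[266.4, 271.7], [266.3, 260.4]]
side 0.1 [[269.3, 271.3], [266.3, 260.4]]
side 0.2 [[272.2, 270.6], [266.3, 260.4]]
```

View pics/l.png

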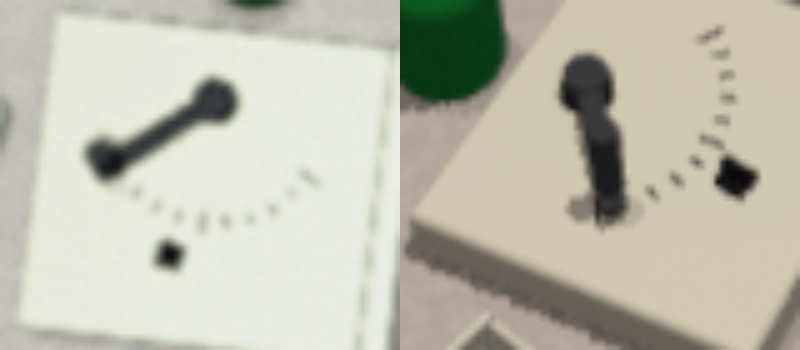

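The lever reads about 0.14 rad and the tab about 0.83 rad; both views agree. The case is home in y, but it eased 1–2 mm off the rear stop, so I'll press it back with both fingers.

```bash
python3 -m jog '[[-0.15,-0.21,0,0,0,0,0.8],[-0.3,-0.425,0,0,0,0,0.8],[-0.3,-0.425,0,0,0,0,0.8],[-0.3,-0.425,0,0,0,0,0.8],[-0.3,-0.425,0.2,0,0,0,0.8],[-0.3,-0.425,0.38,0,0,0,0.8],[-0.3,-0.425,0.38,0,0,0,0.8],[-0.22,-0.425,0.38,0,0,0,0.8],[-0.17,-0.425,0.38,0,0,0,0.8],[-0.15,-0.425,0.38,0,0,0,0.8],[-0.14,-0.425,0.38,0,0,0,0.8],[-0.14,-0.425,0.38,0,0,0,0.8]]'; python3 -c "
from h import *
goto(-11,-56,.036)"
```

```text
time_s: 10.9
position: [0.5842, -0.0383, 0.0378]
eef_rot: [-3.129, 0.0, -0.071]
ft_force: [-0.6, 0.6, 0.1]
opening: 0.8
finger_force: 0.4
at [-10.7 -73.5] [ 0.5842 -0.0383  0.0378] [-3.129  0.    -0.071] t 10.9 f [-0.6  0.6  0.1] open 0.8
row [ 0.0004 -0.0582  0.0067] [-0.0041  0.0002  0.0079]
```

```bash
python3 -c "
from h import *
s=readout.read_state();print(np.round(s['q'],3),np.round(s['dq'],3),np.round(s['effort'],1),np.round(s['torque'],2))"; python3 look.py
```

```text
[-0.072  0.319 -0.273  0.979  0.013  3.141] [ 0.    -0.002 -0.01  -0.009 -0.001  0.001] [ -0.1 -52.5  32.8  -0.2   0.    0. ] [0.03 0.13 0.02]Traceback (most recent call last):
  File "look.py", line 8, in <module>
    q=max(cs,key=cv2.contourArea); P=np.array([W2S(a) for a in ray(n,q[:,0],.05)],np.float32)
ValueError: max() iterable argument is empty
```

Joint 6 has hit its range, so I'll use the half-turn-equivalent orientation: back off, rise, and turn in two calls.

```bash
python3 -m jog '[[-0.15,0,0,0,0,0,0.8],[-0.18,0,-0.1,0,0,0,0.8],[-0.18,0,-0.3,0,0,-0.06,0.8],[-0.18,0,-0.38,0,0,-0.55,0.8],[-0.18,0,-0.38,0,0,-0.55,0.8],[-0.18,0,-0.38,0,0,-0.55,0.8],[-0.18,0,-0.38,0,0,-0.55,0.8],[-0.18,0,-0.38,0,0,-0.55,0.8],[-0.18,0,-0.38,0,0,-0.55,0.8],[-0.18,0,-0.38,0,0,-0.55,0.8],[-0.18,0,-0.38,0,0,-0.55,0.8],[-0.18,0,-0.38,0,0,-0.55,0.8]]'; python3 -c "
from h import *
goto(-65,-60,.15,YAW+np.pi)
s=readout.read_state();print(np.round(s['q'],3))"
```

```text
time_s: 12.45
position: [0.5303, -0.036, 0.1518]
eef_rot: [3.139, -0.013, 1.66]
ft_force: [-0.9, 0.3, 0.4]
opening: 0.796
finger_force: 0.0
at [-64.5 -76.3] [ 0.5303 -0.036   0.1518] [ 3.139 -0.013  1.66 ] t 12.45 f [-0.9  0.3  0.4] open 0.796
row [0.0537 0.0082 0.0066] [ 0.0034 -0.0028 -0.4413]
[-0.074  0.156 -0.221  1.193  0.013  1.407]
```

```bash
python3 -m jog '[[0.054,0.008,0,0.0034,-0.0028,-0.4413,0.8],[0.054,0.008,0,0.0034,-0.0028,-0.4413,0.8],[0.054,0.008,0,0.0034,-0.0028,-0.4413,0.8],[0.054,0.008,0,0.0034,-0.0028,-0.4413,0.8],[0.054,0.008,0,0.0034,-0.0028,-0.4413,0.8],[0.054,0.008,0,0.0034,-0.0028,-0.4413,0.8],[0.054,0.008,0,0.0034,-0.0028,-0.4413,0.8],[0.054,0.008,0,0.0034,-0.0028,-0.4413,0.8],[0.054,0.008,0,0.0034,-0.0028,-0.4413,0.8],[0.054,0.008,0,0.0034,-0.0028,-0.4413,0.8]]'; python3 -c "
from h import *
goto(-11,-60,.036,YAW+np.pi)
s=readout.read_state();print(np.round(s['q'],3))"
```

```text
time_s: 13.7
position: [0.5314, -0.0197, 0.1519]
eef_rot: [3.141, -0.0, 3.042]
ft_force: [-0.1, 0.1, -0.1]
opening: 0.797
finger_force: 0.0
at [-65.  -59.9] [ 0.5314 -0.0197  0.1519] [ 3.141 -0.     3.042] t 13.7 f [-0.1  0.1 -0.1] open 0.797
row [-0.18    0.0004  0.3863] [ 0.     -0.0001 -0.0012]
[-0.037  0.157 -0.22   1.195  0.     0.062]
```

Now tool x = -station x and tool y = +station y. Descending and pressing to the rear.

```bash
python3 -m jog '[[0,0,0.2,0,0,0,0.8],[0,0,0.386,0,0,0,0.8],[0,0,0.386,0,0,0,0.8],[-0.08,0,0.386,0,0,0,0.8],[-0.13,0,0.386,0,0,0,0.8],[-0.16,0,0.386,0,0,0,0.8],[-0.172,0,0.386,0,0,0,0.8],[-0.18,0,0.386,0,0,0,0.8],[-0.184,0,0.386,0,0,0,0.8],[-0.188,0,0.386,0,0,0,0.8],[-0.19,0,0.386,0,0,0,0.8]]'; python3 -c "
from h import *
goto(-11,-60,.036,YAW+np.pi)"
```

```text
time_s: 15.08
position: [0.5848, -0.0249, 0.0358]
eef_rot: [3.141, -0.006, 3.044]
ft_force: [-12.5, -0.0, 8.5]
opening: 0.795
finger_force: 6.3
at [-11.4 -60.1] [ 0.5848 -0.0249  0.0358] [ 3.141 -0.006  3.044] t 15.075 f [-12.5  -0.    8.5] open 0.795
row [-0.0012  0.0002 -0.0008] [ 0.0001 -0.002  -0.0006]
```

Pressed home with 12.5 N. Backing off, rising, and moving above the lever knob.

```bash
python3 -m jog '[[0.01,0,0,0,0,0,0.8],[0.05,0,0,0,0,0,0.8],[0.1,0,-0.1,0,0,0,0.6],[0.1,0,-0.3,0,0,0,0.5],[0.1,0.1,-0.4,0,0,0,0.5],[0.05,0.3,-0.4,0,0,0,0.5],[0,0.5,-0.4,0,0,0,0.5],[0,0.707,-0.4,0,0,0,0.5],[0,0.707,-0.4,0,0,0,0.5],[0,0.707,-0.4,0,0,0,0.5]]'; python3 look.py; python3 -c "
from h import *
goto(-11,152,.073,YAW+np.pi)"
```

```text
time_s: 16.32
position: [0.6084, 0.1858, 0.1557]
eef_rot: [-3.141, -0.001, 3.044]
ft_force: [0.2, 0.0, 0.0]
opening: 0.5
finger_force: 0.0
top ((28.282325744628906, -53.41633987426758), (58.1403923034668, 102.51900482177734), 0.19713565707206726) [  -0.840919 -104.6898  ] [57.474617  -2.1988575]
top blob [248.  195.8] 17.5 rel pivot [-84.2  13.4] r 85.3 lever-angle 0.842 zmax 0.633
top blob [159.9 140.1] 11467.0 rel pivot [ 34.4 259.7] r 262.0 lever-angle -0.703 zmax 0.633
side ((27.198787689208984, -51.701622009277344), (62.024513244628906, 111.76060485839844), 1.0468525886535645) [  -4.4324284 -107.429184 ] [58.067196  4.189596]
side blob [296.5 280.3] 35.5 rel pivot [-86.  18.] r 87.8 lever-angle 0.793 zmax 0.634
side blob [262.  117.1] 10597.0 rel pivot [ 292.8 -486. ] r 567.4 lever-angle 3.113 zmax 0.634
at [ -7.6 150.8] [0.6086 0.1846 0.1561] [-3.141e+00 -1.000e-03  3.042e+00] t 16.425 f [0.6 0.  0.2] open 0.504
row [-0.1289 -0.9021  0.3671] [-3.000e-04  1.000e-04  9.988e-01]
at [ -7.6 150.8] [0.6086 0.1846 0.1561] [-3.141e+00 -1.000e-03  3.042e+00] t 16.425 f [0.6 0.  0.2] open 0.504
row [0.0112 0.004  0.277 ] [-0.0001 -0.0002 -0.0012]
```

The case is still home, and the tab reads 0.82 averaged over both views. Lowering over the knob and gripping lightly.

```bash
python3 -m jog '[[0.011,0.004,0.12,0,0,0,0.5],[0.011,0.004,0.22,0,0,0,0.5],[0.011,0.004,0.277,0,0,0,0.5],[0.011,0.004,0.277,0,0,0,0.5],[0.011,0.004,0.277,0,0,0,0.1],[0.011,0.004,0.277,0,0,0,0.1],[0.011,0.004,0.277,0,0,0,0.1]]' 20; python3 -c "
from h import *
goto(-31,116,.073,YAW+np.pi)
p,d=grab('side');cv2.imwrite('pics/s5.png',cv2.resize(p[200:330,200:360],None,fx=4,fy=4))"
```

```text
time_s: 17.3
position: [0.6068, 0.1871, 0.0745]
eef_rot: [3.142, 0.002, 3.043]
ft_force: [0.7, -3.6, 3.5]
opening: 0.156
finger_force: 21.1
at [ -9.6 153.1] [0.6068 0.1871 0.0745] [3.142e+00 2.000e-03 3.043e+00] t 17.3 f [ 0.7 -3.6  3.5] open 0.156
row [ 0.0709 -0.1239  0.0047] [ 0.      0.0008 -0.0008]
```

View pics/s5.png

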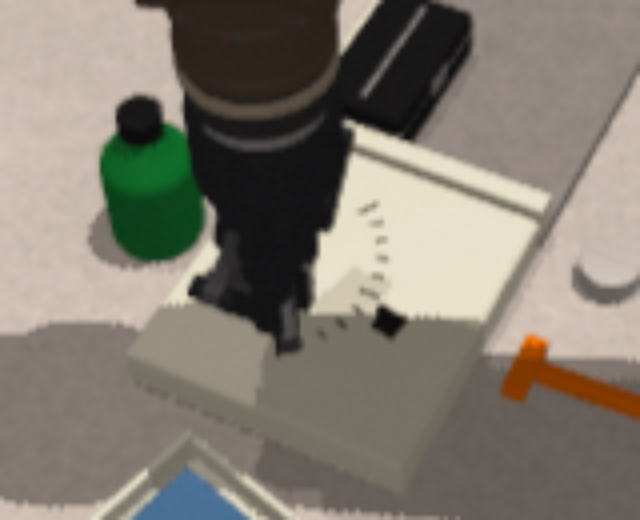

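The knob is gripped (opening 13 mm), and the picture shows the fingers round it and the tab free of them. Following the arc to 0.825.

```bash
python3 -m jog '[[0.026,-0.027,0,0,0,0,0.1],[0.039,-0.044,0,0,0,0,0.1],[0.049,-0.061,0,0,0,0,0.1],[0.057,-0.076,0,0,0,0,0.1],[0.062,-0.089,0,0,0,0,0.1],[0.068,-0.107,0,0,0,0,0.1],[0.071,-0.124,0,0,0,0,0.1],[0.071,-0.124,0,0,0,0,0.1],[0.071,-0.124,0,0,0,0,0.1],[0.071,-0.124,0,0,0,0,0.5],[0.071,-0.124,0,0,0,0,0.5],[0.071,-0.124,0,0,0,0,0.5]]'; python3 -c "
from h import *
goto(-31,116,.073,YAW+np.pi)"
```

```text
time_s: 18.85
position: [0.5806, 0.1522, 0.0725]
eef_rot: [-3.141, -0.001, 3.044]
ft_force: [0.2, 0.1, 0.0]
opening: 0.501
finger_force: 0.0
at [-32.4 115.9] [0.5806 0.1522 0.0725] [-3.141e+00 -1.000e-03  3.044e+00] t 18.85 f [0.2 0.1 0. ] open 0.501
row [-0.0045  0.0004 -0.0017] [-0.0001 -0.0004 -0.0008]
```

Released. Rising straight up and clearing the view, away to the +y front.

```bash
python3 -m jog '[[0,0,-0.1,0,0,0,0.5],[0,0,-0.25,0,0,0,0.5],[0,0,-0.45,0,0,0,0.5],[0.2,0.1,-0.5,0,0,0,0.5],[0.4,0.3,-0.5,0,0,0,0.5],[0.5,0.5,-0.5,0,0,0,0.5],[0.5,0.6,-0.5,0,0,0,0.5],[0.5,0.6,-0.5,0,0,0,0.5],[0.5,0.6,-0.5,0,0,0,0.5]]'; python3 look.py
python3 - <<'E'
from h import *
for n in('top','side'):
    for a in(.75,.825,.9):
        print(n,a,[proj(n,np.r_[S2W(30-r*np.cos(a-1),105-r*np.sin(a-1)),z]).round(1)[0].tolist() for r,z in((62,.085),(0,.044),(85,.04))])
p=np.hstack([cv2.resize(load('top')[0][145:215,215:295],None,fx=5,fy=5),cv2.resize(load('side')[0][245:315,230:310],None,fx=5,fy=5)])
q=cv2.resize(load('top')[0][110:260,160:440],None,fx=2,fy=2); p=np.vstack([p,cv2.copyMakeBorder(q[:250],0,0,0,800-560,0)])
cv2.imwrite('pics/l2.png',p)
E
```

```text
time_s: 19.98
position: [0.4491, 0.3461, 0.2226]
eef_rot: [-3.141, -0.001, 3.044]
ft_force: [-0.3, 0.8, -0.1]
opening: 0.5
finger_force: 0.0
top ((29.106149673461914, -53.33926010131836), (102.81988525390625, 59.682918548583984), 89.82622528076172) [  -0.76021904 -104.6898    ] [59.007084  -1.8971034]
top blob [248.5 195.2] 11.0 rel pivot [-82.5  12.3] r 83.4 lever-angle 0.853 zmax 0.086
top blob [253.7 174.7] 116.5 rel pivot [-27.9   5.3] r 28.4 lever-angle 0.811 zmax 0.086
top 0.75 [[245.4, 185.0], [256.9, 164.3], [245.3, 194.8]]
top 0.825 [[247.2, 185.6], [256.9, 164.3], [247.6, 195.6]]
top 0.9 [[249.0, 186.1], [256.9, 164.3], [250.0, 196.2]]
side 0.75 [[285.8, 263.4], [266.3, 260.4], [294.4, 281.3]]
side 0.825 [[287.2, 262.0], [266.3, 260.4], [296.2, 279.4]]
side 0.9 [[288.4, 260.6], [266.3, 260.4], [297.9, 277.4]]Traceback (most recent call last):
  File "look.py", line 8, in <module>
    q=max(cs,key=cv2.contourArea); P=np.array([W2S(a) for a in ray(n,q[:,0],.05)],np.float32)
ValueError: max() iterable argument is empty
```

View pics/l2.png

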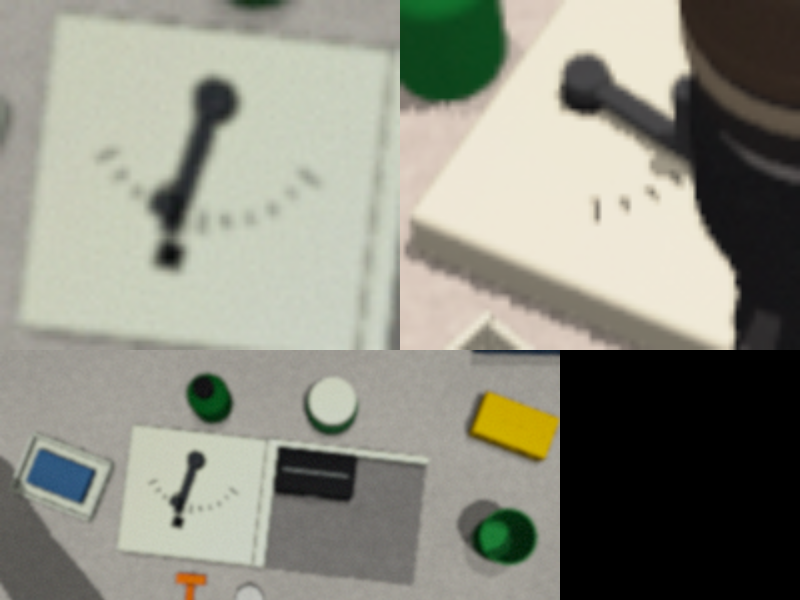

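The lever runs from (215,100) through its end at (172,232) to the tab at (169,254), so it points at the tab within about 0.03 rad. The case sits square in the corner and the bystanders look undisturbed. Handing in.

```bash
python3 -c "
from h import *
print(manip.hand_in())"
```

```text
the job is handed in; nothing more can be done
None
```

I've handed the job in: the case is seated square against both stops and the lever points at the tab to within about 0.03 rad, by my last camera check; the hand-in returned no verdict.

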